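# Sort the drain repair sleeves and slip the sound one over the riser stub

### The job

Of the three grey sleeves lying on the unit, first put the two faulty ones (the one cut short and the one with a piece broken out of its end) down inside the black scrap box. Then stand the sound sleeve on end on the steel plate and let go of it, to show that it stands square. Finally take it again from above and slide it over the upright drain stub, keeping hold of it until it is fully home on the shoulder, then let go; do not disturb the tape roll, the wrench or the brass fitting.

Things in the scene. Friction and masses are not known exactly. Their poses are not given: they have to be found in the camera images.
- sleeve_full: The sound sleeve: grey plastic octagonal tube, open at both ends, 90 mm long, 52 mm across its outer flats, 43 mm across its inner flats (wall 4.5 mm). Origin at its centre, x along its bore (both ends alike), y and z square to outer flats. At the start it lies on a flat, its origin 26 mm above the worktop.
- sleeve_short: Faulty sleeve cut short: the same octagonal tube but only 60 mm long. Origin at its centre, x along its bore, y and z square to outer flats; it lies on a flat, origin 26 mm up.
- sleeve_notched: Faulty sleeve with a broken end: the same octagonal tube, 90 mm long, but the upper three of its eight walls are missing over the last 35 mm at its +x end. Origin at the centre of the whole tube, x along its bore towards the broken end, z up at the start; its left and right (y) flats are whole. It lies on a flat, origin 26 mm up.
- riser: The drain riser, fixed to the worktop: round grey flange 110 mm across and 12 mm high, on it a shoulder 62 mm across whose top is 36 mm up, on that the upright stub, 40 mm across, up to 106 mm with its last 7 mm tapered to 32 mm. Origin on the axis at the worktop, z up.
- shoulder (a point): Centre of the shoulder's top, on the riser's axis 36 mm above the worktop. The sleeve's lower end rests here when home (the sleeve's centre is then 45 mm above this point).
- stub_top (a point): Centre of the stub's top, on the riser's axis 106 mm above the worktop.
- plate: Flat square steel plate, 130 x 130 mm, 6 mm thick, fixed to the worktop. Origin at the centre of its underside, z up.
- scrap_box: Black open-topped plastic scrap box, fixed, outside 170 (x) x 230 (y) mm, 55 mm high, walls and floor 5 mm. Origin at the centre of its underside.
- tape_roll: Bystander: cardboard-brown tape roll lying flat, 100 mm across, 45 mm high, origin at the centre of its underside. Leave alone.
- wrench: Bystander: steel wrench lying on the worktop. Leave alone.
- flare_union: Bystander: small brass pipe fitting standing upright, 45 mm high, 34 mm across its hexagon, origin at the centre of its underside. Leave alone.
Things that resemble listed ones, but are neither listed nor needed, are in the scene too. Of the things that look like the riser, the middle-sized one is meant. There is more than one size of the plate; the job needs the larger.

How it is judged:
By the outcome, as a careful person would: the job done as asked, in the order asked, and still so for the second after the job is handed in, with the robot touching nothing.
It also fails if it takes over 72 s, if anything falls off the work surface, if the arm or the gripper's body presses on something with over 40 N, if the wrist force passes 120 N, or if a joint passes its speed limit or range.

### The arm

A 7-joint arm with a two-finger parallel gripper is mounted at the origin on the work surface. World frame = base frame: x ahead of the robot, y to its left, z up, the work surface at z = 0. Lengths are in m, angles in rad, forces in N, time in s.
With the tool pointing down it reaches from about 0.425 to 0.925 m from the base axis. Payload 6.8 kg.
Tool frame: the origin (TCP) lies at the very end of the fingers, on their centre line; the grasp point (between the pads) lies 19 mm behind it; z points along the fingers, y is the line along which they close (so a half turn about z gives the same grasp; the last joint's range is limited). The gripper opens to 85 mm and grips with 20 to 120 N. Pads are 22 mm wide; open, the fingers measure 114 mm over their backs; the gripper's body (76 mm by 85 mm) begins 54 mm behind the grasp point. The pads swing forward as they close: fully open they stand 13 mm farther back than shut.
Start: joints at [1.086, 0.477, 0.022, 1.555, -0.011, 1.109, -0.083], TCP at [0.248, -0.628, 0.231] pointing down, gripper open.
Joint ranges: [-2.96, 2.96], [-0.34, 2.1], [-1.41, 1.46], [0.24, 2.44], [-1.37, 4.51], [0.17, 1.92], [-2.96, 2.96]. Speed limits (rad/s): [2.39, 2.39, 3.14, 3.14, 3.14, 3.14, 3.14].

### API

Orientations are given as a unit quaternion [w, x, y, z].
In Python, from station import bot gives the robot as it stands.
- The arm moves only by the tool jog_arm, never from a script. Its argument "motion" is a list of rows, each a list of 7 numbers: the turn, a rotation vector about the tool's x, y, z in rad, then the shift along the tool's x, y, z in mm, then the finger opening in mm, from 0 to 85.4. A call has 1 to 10 rows; each row is the pose to reach, as a shift and turn from the pose commanded when the call began, along the tool's axes at that moment; what a row does not reach only later rows make up. A row lasts 1/8 s, in which the tool goes at most 62.5 mm and 10.7 degrees, less where a joint would pass 70% of its speed; a pose out of reach is approached as far as the arm can. A call with a gripper value outside its range is refused whole. The fingers move at their own pace and stop on an object; "grip_force" is the grip in N (left out, the last holds). Time passes only in rows, so rows that repeat a pose let the fingers close. It gives the time, the measured TCP pose, the force, the opening and the grip force at its end, in the units of the state.
- bot.get_obs(): the state, without advancing time (a new reading comes with each control period).
- bot.read_camera(name): name is "side" or "top"; returns a dict with "pixels" (400x640x3 uint8, red, green, blue), "camera_matrix" (3x3 intrinsics, pixels), "T" (4x4, takes a point from camera to world coordinates). Camera axes: x right, y down, z forward; pixel columns grow to the right and rows downward; lengths in m; the calibration is good to about 2 mm. A picture is of the moment at which its call begins. There is no depth.
- bot.hand_in(): hands the job in; it is judged then, once.
Trained networks look in a picture, given as the dict that the camera call returned (one of the last four; its "shot" number tells which), for a name from the list of things; names that differ only in an ending like _2 or _b are one class to them, and where a whole thing is asked for, a point or a joint stands for the part that bears it (a point fixed in the world has none). Each returns a list of dicts, best first, with "score" (0 to 1); they miss things now and then, are a little off and sometimes report something else, mostly with a low value. They report only what shows in the picture. A call takes as long as a camera call. They do not tell look-alikes from the thing itself.
- bot.spot_in(thing, picture): "xy" ([column, row] in pixels, amid what is visible of it).
- bot.tip_of(thing, picture): "xy" ([column, row] in pixels: a listed point, or the origin of a listed thing).
The state is a dict: "t": time; "q": joint angles; "joint_vel": joint speeds; "joint_torque": joint torques, N m; "eef_pos": TCP position; "tool_rot": TCP orientation; "contact_force": force on the tool from outside, world axes, zero at the start; "torque": the same for the moment, N m; "gripper_width": opening from 0.0 (shut) to 1.0 (fully open); "grasp_force": force on a finger pad.
Only numpy, scipy, OpenCV 4.12 (cv2) and the standard library are available. Lean on these libraries where they do the work, as an engineer would, in place of code of your own. Each camera call takes 0.05 s, during which the arm holds its last target. There are 200 camera calls.

## Working session

There is one attempt and no reset: what is moved stays moved. The work goes in short steps, Python scripts to look and compute and a tool call to move; the robot and the scene stay as the last step left them, time stands still between calls to the robot, and variables do not carry over. Pictures are saved under pics/ and viewed, at most 10 in all, crops included, and the job is handed in when it is done.

Besides the shell and the picture viewer there is one more tool, called after "Call:" as a command line: name --pt "numbers of a row" for each row, then --argument value for the rest. jog_arm: Moves the arm, as the interface text tells. Its arguments: {"type":"object","properties":{"motion":{"type":"array"},"grip_force":{"type":"number"}},"required":["motion"]}

```bash
mkdir -p pics; cat > h.py <<'E'
import numpy as np, cv2
from station import bot
def proj(c,p):
    T=np.linalg.inv(c["T"]); q=c["camera_matrix"]@(T[:3,:3]@np.array(p,float)+T[:3,3]); return q[:2]/q[2]
def ray(c,xy,z):
    d=c["T"][:3,:3]@np.linalg.inv(c["camera_matrix"])@np.array([xy[0],xy[1],1.]); o=c["T"][:3,3]
    return (o+d*(z-o[2])/d[2])
def save(c,n): cv2.imwrite("pics/"+n,c["pixels"][:,:,::-1])
E
python3 - <<'E'
from h import *
o=bot.get_obs(); print({k:np.round(v,3) for k,v in o.items()})
for n in ["top","side"]:
    c=bot.read_camera(n); save(c,n+"0.png"); print(n,np.round(c["T"],3).tolist(),c["camera_matrix"].tolist())
    for t,z in [("sleeve_full",.026),("sleeve_short",.026),("sleeve_notched",.026),("riser",0),("shoulder",.036),("stub_top",.106),("plate",0),("scrap_box",0),("tape_roll",0),("flare_union",0),("wrench",0)]:
        r=bot.tip_of(t,c)
        print(t,[(round(d["score"],2),np.round(d["xy"]).tolist(),np.round(ray(c,d["xy"],z)[:2],3).tolist()) for d in r[:5]])
E
```

```text
{'t': np.float64(0.0), 'q': array([ 1.086,  0.478,  0.022,  1.556, -0.011,  1.109, -0.083]), 'joint_vel': array([-0.   , -0.   , -0.   , -0.002,  0.   ,  0.001, -0.001]), 'joint_torque': array([ 1.0000e-03, -5.9644e+01,  1.6080e+00, -2.8119e+01,  1.3000e-02,
        9.0000e-03, -0.0000e+00]), 'eef_pos': array([ 0.248, -0.627,  0.23 ]), 'tool_rot': array([-0.001,  0.982,  0.187, -0.   ]), 'contact_force': array([-1.   ,  0.324, -0.226]), 'torque': array([ 0.006,  0.005, -0.012]), 'grasp_force': np.float64(0.0), 'gripper_width': np.float64(1.002)}
top [[-0.028, -0.988, 0.152, 0.371], [-1.0, 0.029, 0.001, -0.088], [-0.005, -0.152, -0.988, 1.217], [0.0, 0.0, 0.0, 1.0]] [[371.163300151446, 0.0, 321.4857033428598], [0.0, 371.163300151446, 198.40637273270278], [0.0, 0.0, 1.0]]
sleeve_full [(0.72, [219.0, 188.0], [0.598, 0.246])]
sleeve_short [(0.97, [191.0, 239.0], [0.436, 0.334])]
sleeve_notched [(0.96, [256.0, 232.0], [0.451, 0.126])]
riser [(0.93, [402.0, 214.0], [0.501, -0.349]), (0.82, [435.0, 150.0], [0.714, -0.476]), (0.58, [446.0, 214.0], [0.496, -0.497])]
shoulder [(0.94, [400.0, 2
[... 1317 characters left out ...]
 [0.515, -0.412]), (0.61, [283.0, 160.0], [0.717, -0.479])]
shoulder [(0.83, [287.0, 146.0], [0.708, -0.514]), (0.81, [344.0, 153.0], [0.501, -0.488]), (0.77, [335.0, 172.0], [0.518, -0.355])]
stub_top [(0.83, [338.0, 152.0], [0.511, -0.361]), (0.78, [342.0, 141.0], [0.505, -0.439]), (0.67, [284.0, 121.0], [0.726, -0.576])]
plate [(0.67, [347.0, 232.0], [0.461, -0.112]), (0.57, [399.0, 186.0], [0.316, -0.357]), (0.23, [206.0, 326.0], [0.723, 0.223])]
scrap_box [(0.91, [266.0, 254.0], [0.657, -0.001])]
tape_roll [(0.58, [270.0, 190.0], [0.714, -0.281])]
flare_union [(0.61, [267.0, 252.0], [0.656, -0.009]), (0.51, [393.0, 206.0], [0.337, -0.25])]
wrench [(0.92, [206.0, 324.0], [0.726, 0.218])]
```

View pics/top0.png

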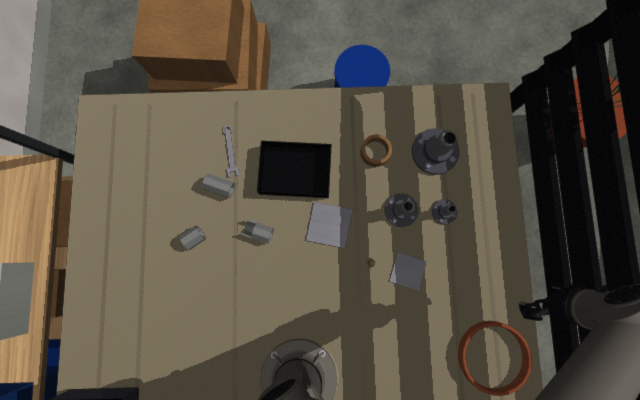

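View pics/side0.png

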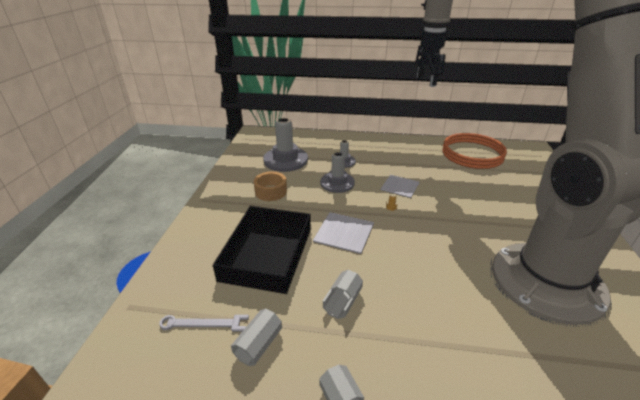

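Top view: the sleeves are at (219,186), (191,239) and (256,232). The middle-sized riser is at (402,210), between the large one at (435,150) and the small one at (445,211). The larger plate is at (329,225), and the wrench end at (233,175) is close to the sound sleeve. Next I'll refine the poses by silhouette fits.

```bash
cat >> h.py <<'E'
def hullmask(c,P):
    S=8; m=np.zeros((400,640),np.uint8)
    q=np.array([proj(c,p) for p in P]); h=cv2.convexHull(((q)*256).astype(np.int32)); cv2.fillConvexPoly(m,h,1,cv2.LINE_AA,8); return m
def octa(x,y,yaw,L):
    a=np.arange(8)*np.pi/4+np.pi/8; r=.026/np.cos(np.pi/8); u=np.array([np.cos(yaw),np.sin(yaw),0]); v=np.array([-u[1],u[0],0])
    return [np.array([x,y,.026])+s*L/2*u+r*np.cos(t)*v+r*np.sin(t)*np.array([0,0,1]) for s in(-1,1) for t in a]
def cyl(x,y,r,z0,z1,r1=None):
    t=np.arange(32)*np.pi/16; r1=r1 or r
    return [(x+R*np.cos(a),y+R*np.sin(a),z) for R,z in((r,z0),(r1,z1)) for a in t]
def riserm(c,x,y): return hullmask(c,cyl(x,y,.055,0,.012))|hullmask(c,cyl(x,y,.031,.012,.036))|hullmask(c,cyl(x,y,.02,.036,.106,.0185))
def boxm(c,x,y,yaw,a,b,h):
    R=np.array([[np.cos(yaw),-np.sin(yaw)],[np.sin(yaw),np.cos(yaw)]])
    return hullmask(c,[(*(np.array([x,y])+R@[i*a/2,j*b/2]),z) for i in(-1,1) for j in(-1,1) for z in(0,h)])
def greymask(c,dark=False):
    h=cv2.cvtColor(np.ascontiguousarray(c["pixels"]),cv2.COLOR_RGB2HSV)
    return ((h[...,2]<60) if dark else (h[...,1]<50)).astype(np.uint8)
E
cat > fit.py <<'E'
from h import *
from scipy.optimize import differential_evolution as DE
cs={n:bot.read_camera(n) for n in("top","side")}
def fit(name,model,x0,w,dark=False,cams=("top","side")):
    roi={}; 
    for n in cams:
        m=cv2.dilate(model(cs[n],*x0),np.ones((13,13))); roi[n]=(m,greymask(cs[n],dark)*m)
    def cost(p):
        s=0
        for n in cams:
            m=model(cs[n],*p)*roi[n][0]; g=roi[n][1]; s+=1-(m&g).sum()/max(1,(m|g).sum())
        return s
    r=DE(cost,[(a-b,a+b) for a,b in zip(x0,w)],popsize=12,maxiter=40,seed=1,tol=1e-6)
    print(name,cams,np.round(r.x,4),round(r.fun,3)); return r.x
E
cat > f1.py <<'E'
from fit import *
for cams in (("top",),("side",),("top","side")):
    fit("full",lambda c,x,y,a:hullmask(c,octa(x,y,a,.09)),(.603,.25,1.2),(.02,.02,.5),cams=cams)
    fit("short",lambda c,x,y,a:hullmask(c,octa(x,y,a,.06)),(.437,.333,2.2),(.02,.02,.8),cams=cams)
    fit("notched",lambda c,x,y,a:hullmask(c,octa(x,y,a,.09)),(.45,.126,1.3),(.02,.02,.6),cams=cams)
    fit("riser",riserm,(.503,-.348),(.02,.02),cams=cams)
    fit("plate",lambda c,x,y,a:boxm(c,x,y,a,.13,.13,.006),(.466,-.11,-.1),(.02,.02,.4),cams=cams)
    fit("box",lambda c,x,y,a:boxm(c,x,y,a,.17,.23,.055),(.657,-.004,0),(.02,.02,.2),True,cams=cams)
c=cs["top"]; g=greymask(c)
im=c["pixels"][120:260,170:460,::-1]; cv2.imwrite("pics/crop1.png",np.hstack([cv2.resize(im[:,:140],None,fx=4,fy=4,interpolation=2)]))
cv2.imwrite("pics/mask.png",cv2.resize(np.hstack([g[120:270,170:470]*255]),None,fx=2,fy=2,interpolation=0))
for p in [(227,127),(233,175),(237,172),(230,177)]: print(p,np.round(ray(c,p,.005),3))
E
python3 f1.py
```

```text
full ('top',) [0.6077 0.2491 1.216 ] 0.045
short ('top',) [0.4412 0.3307 2.156 ] 0.024
notched ('top',) [0.4547 0.1211 1.2201] 0.09
riser ('top',) [ 0.513  -0.3474] 0.019
plate ('top',) [ 0.4712 -0.1083 -0.2258] 0.006
box ('top',) [ 0.6535 -0.001  -0.0676] 0.024
full ('side',) [0.607  0.2468 1.2112] 0.055
short ('side',) [0.4403 0.3287 2.1513] 0.008
notched ('side',) [0.4543 0.1203 1.219 ] 0.012
riser ('side',) [ 0.5111 -0.3518] 0.195
plate ('side',) [ 0.4701 -0.1114 -0.232 ] 0.007
box ('side',) [ 0.6539 -0.0044 -0.054 ] 0.049
full ('top', 'side') [0.607  0.2469 1.2117] 0.126
short ('top', 'side') [0.4405 0.3294 2.1414] 0.059
notched ('top', 'side') [0.4547 0.1212 1.2187] 0.111
riser ('top', 'side') [ 0.5122 -0.3473] 0.254
plate ('top', 'side') [ 0.4705 -0.1104 -0.2345] 0.05
box ('top', 'side') [ 0.6532 -0.0018 -0.0682] 0.082
(227, 127) [0.813 0.228 0.005]
(233, 175) [0.646 0.206 0.005]
(237, 172) [0.655 0.193 0.005]
(230, 177) [0.639 0.216 0.005]
```

View pics/crop1.png

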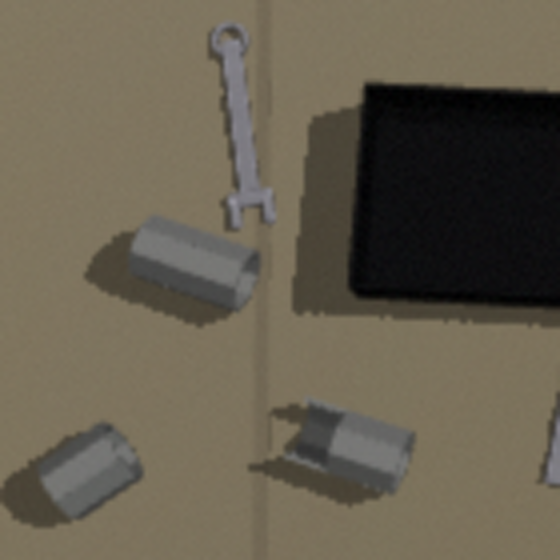

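View pics/mask.png

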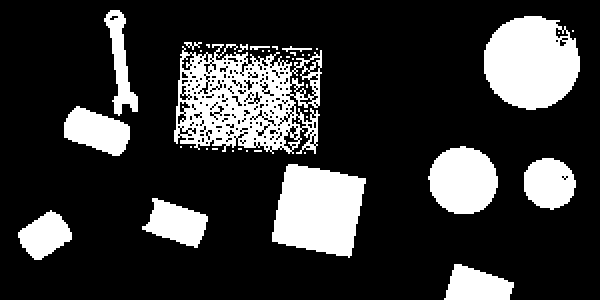

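The fits agree to about 2 mm. The crop shows the broken end of the notched sleeve facing +y, and the wrench jaws at crop (235–268, 222), so I'll grip the sound sleeve toward its +y end. I'll write the move helper and start with the short sleeve.

```bash
cat > m.py <<'E'
from h import *
from scipy.spatial.transform import Rotation as Ro
def R(psi,lean=0): return Ro.from_euler('z',psi)*Ro.from_euler('x',np.pi)*Ro.from_euler('y',lean)
def cur():
    o=bot.get_obs(); w,x,y,z=o["tool_rot"]; return np.array(o["eef_pos"]),Ro.from_quat([x,y,z,w]),o
def plan(wps,v=60):
    """wps: (tcp xyz, Rotation, opening[, extra rows])"""
    p0,r0,o=cur(); p,r=p0,r0; k=0
    print("t",round(float(o["t"]),2),"p",np.round(p0,4),"psi-err",np.round(o["q"],2))
    for W in wps:
        P,Q,g=W[:3]; P=np.array(P); n=int(np.ceil(max(np.linalg.norm(P-p)*1e3/v,np.degrees((r.inv()*Q).magnitude())/10.5,1)-.05))+(W[3] if len(W)>3 else 0)
        s=r0.inv().apply(P-p0)*1e3; a=(r0.inv()*Q).as_rotvec(); k+=n
        print(f"x{n}",np.round(a,3).tolist()+np.round(s,1).tolist()+[g]); p,r=P,Q
    print("rows",k)
E
python3 - <<'E'
from m import *
plan([((.50,-.2,.23),R(1.1),66),((.52,.1,.23),R(1.8),66),((.4408,.330,.13),R(2.15),66,1)])
E
```

```text
t 1.3 p [ 0.2484 -0.6277  0.2313] psi-err [ 1.09  0.48  0.02  1.56 -0.01  1.11 -0.08]
x9 [0.0, 0.0, -0.723, 391.3, -305.1, 1.3, 66]
x5 [0.0, 0.0, -1.423, 520.3, -576.7, 1.3, 66]
x6 [0.0, 0.0, -1.773, 531.3, -819.7, 101.3, 66]
rows 20
```

Call:
jog_arm --pt "0 0 -0.18 100 -75 0 66" --pt "0 0 -0.36 200 -150 0 66" --pt "0 0 -0.54 300 -225 0 66" --pt "0 0 -0.72 391 -305 0 66" --pt "0 0 -0.85 420 -360 0 66" --pt "0 0 -1.0 450 -430 0 66" --pt "0 0 -1.15 480 -490 0 66" --pt "0 0 -1.3 505 -540 0 66" --pt "0 0 -1.42 520 -577 0 66" --pt "0 0 -1.5 520 -630 0 66"

```text
t: 2.55
eef_pos: [0.4789, -0.0526, 0.2317]
tool_rot: [0.001, 0.59, 0.807, 0.0]
contact_force: [1.5, 0.1, 0.1]
gripper_width: 0.773
grasp_force: 0.0
```

```bash
python3 - <<'E'
from m import *
plan([((.4408,.330,.10),R(2.15),66,1),((.4408,.330,.010),R(2.15),66,1)])
E
```

```text
t 2.55 p [ 0.4789 -0.0526  0.2317] psi-err [ 0.48  0.2  -0.56  1.97  0.13  1.    0.17]
x8 [0.001, 0.001, -0.27, 376.1, 79.8, 131.6, 66]
x3 [0.001, 0.001, -0.27, 376.2, 79.7, 221.6, 66]
rows 11
```

Call:
jog_arm --pt "0 0 -0.27 376 80 90 66" --pt "0 0 -0.27 376 80 90 66" --pt "0 0 -0.27 376 80 90 66" --pt "0 0 -0.27 376 80 90 66" --pt "0 0 -0.27 376 80 90 66" --pt "0 0 -0.27 376 80 90 66" --pt "0 0 -0.27 376 80 90 66" --pt "0 0 -0.27 376 80 132 66" --pt "0 0 -0.27 376 80 132 66" --pt "0 0 -0.27 376 80 132 66"

```text
t: 3.8
eef_pos: [0.4418, 0.3282, 0.1002]
tool_rot: [0.0, 0.477, 0.879, 0.0]
contact_force: [0.7, 0.2, 0.6]
gripper_width: 0.776
grasp_force: 0.0
```

```bash
python3 - <<'E'
from m import *
plan([((.4408,.330,.010),R(2.15),66,1)])
E
```

```text
t 3.8 p [0.4418 0.3282 0.1002] psi-err [-0.23  0.52 -0.66  1.93  0.43  0.83 -0.55]
x3 [0.001, 0.0, -0.004, 2.1, 0.1, 90.2, 66]
rows 3
```

Call:
jog_arm --pt "0 0 0 2 0 45 66" --pt "0 0 0 2 0 80 66" --pt "0 0 0 2 0 90 66" --pt "0 0 0 2 0 90 66" --pt "0 0 0 2 0 90 40" --pt "0 0 0 2 0 90 40" --pt "0 0 0 2 0 90 40" --pt "0 0 0 2 0 90 40" --pt "0 0 0 2 0 40 40" --pt "0 0 0 2 0 0 40" --grip_force 50

```text
t: 5.05
eef_pos: [0.4405, 0.3303, 0.1016]
tool_rot: [0.0, 0.477, 0.879, 0.001]
contact_force: [1.1, 0.9, -0.2]
gripper_width: 0.602
grasp_force: 52.4
```

```bash
python3 - <<'E'
from m import *
s=R(1.506)
plan([((.657,.052,.13),s,40,1),((.657,.052,.02),s,40,2)],50)
E
```

```text
t 5.05 p [0.4405 0.3303 0.1016] psi-err [-0.23  0.52 -0.67  1.93  0.43  0.83 -0.56]
x9 [0.001, -0.001, 0.641, -351.3, 30.0, -28.5, 40]
x5 [0.001, -0.001, 0.641, -351.3, 29.8, 81.5, 40]
rows 14
```

Call:
jog_arm --pt "0 0 0.08 -44 4 -28 40" --pt "0 0 0.16 -88 8 -28 40" --pt "0 0 0.24 -132 11 -28 40" --pt "0 0 0.32 -176 15 -28 40" --pt "0 0 0.4 -220 19 -28 40" --pt "0 0 0.48 -264 23 -28 40" --pt "0 0 0.56 -308 27 -28 40" --pt "0 0 0.641 -351 30 -28 40" --pt "0 0 0.641 -351 30 -28 40" --pt "0 0 0.641 -351 30 20 40"

```text
t: 6.3
eef_pos: [0.6602, 0.0528, 0.0835]
tool_rot: [0.002, 0.73, 0.684, 0.004]
contact_force: [0.2, 0.0, -1.8]
gripper_width: 0.599
grasp_force: 52.5
```

```bash
python3 - <<'E'
from m import *
s=R(1.506)
plan([((.657,.052,.017),s,40,2),((.657,.052,.14),s,66)],50)
E
```

```text
t 6.3 p [0.6602 0.0528 0.0835] psi-err [ 0.14  0.65 -0.44  1.69  0.34  0.87 -0.51]
x4 [0.009, -0.003, -0.001, -1.2, -3.8, 66.5, 40]
x3 [0.009, -0.003, -0.001, -0.9, -2.7, -56.5, 66]
rows 7
```

Call:
jog_arm --pt "0 0 0 0 -3 30 40" --pt "0 0 0 0 -3 50 40" --pt "0 0 0 0 -3 60 40" --pt "0 0 0 0 -3 66 40" --pt "0 0 0 0 -3 66 66" --pt "0 0 0 0 -3 66 66" --pt "0 0 0 0 -3 66 66" --pt "0 0 0 0 -3 20 66" --pt "0 0 0 0 -3 -30 66" --pt "0 0 0 0 -3 -56 66"

```text
t: 7.55
eef_pos: [0.6549, 0.0524, 0.1384]
tool_rot: [0.001, 0.73, 0.684, 0.002]
contact_force: [0.6, 0.2, -0.7]
gripper_width: 0.774
grasp_force: 0.0
```

```bash
python3 - <<'E'
from m import *
u=np.array([np.cos(1.2195),np.sin(1.2195),0])
p=np.array([.4546,.1209,.1])-.012*u; print(p)
plan([(p,R(1.2195),66,2)])
E
```

```text
[0.45047062 0.10963287 0.1       ]
t 7.55 p [0.6549 0.0524 0.1384] psi-err [ 0.15  0.58 -0.46  1.66  0.3   0.97 -0.48]
x6 [0.004, -0.001, 0.286, 43.8, -207.9, 37.7, 66]
rows 6
```

Call:
jog_arm --pt "0 0 0.1 15 -60 0 66" --pt "0 0 0.2 30 -115 0 66" --pt "0 0 0.286 40 -170 20 66" --pt "0 0 0.286 44 -208 38 66" --pt "0 0 0.286 44 -208 38 66" --pt "0 0 0.286 44 -208 38 66" --pt "0 0 0.286 44 -208 38 66"

```text
t: 8.43
eef_pos: [0.4506, 0.1095, 0.0979]
tool_rot: [0.0, 0.82, 0.572, 0.001]
contact_force: [0.3, 0.1, 0.2]
gripper_width: 0.778
grasp_force: 0.0
```

```bash
python3 - <<'E'
from m import *
u=np.array([np.cos(1.2195),np.sin(1.2195),0])
p=np.array([.4546,.1209,.01])-.012*u; print(p)
plan([(p,R(1.2195),66,2)])
E
```

```text
[0.45047062 0.10963287 0.01      ]
t 8.43 p [0.4506 0.1095 0.0979] psi-err [ 0.02  0.36 -0.46  2.14  0.25  0.69 -0.96]
x4 [0.001, -0.001, -0.001, -0.0, -0.3, 87.9, 66]
rows 4
```

Call:
jog_arm --pt "0 0 0 0 0 45 66" --pt "0 0 0 0 0 80 66" --pt "0 0 0 0 0 88 66" --pt "0 0 0 0 0 88 66" --pt "0 0 0 0 0 88 40" --pt "0 0 0 0 0 88 40" --pt "0 0 0 0 0 88 40" --pt "0 0 0 0 0 88 40" --pt "0 0 0 0 0 40 40" --pt "0 0 0 0 0 -20 40"

```text
t: 9.68
eef_pos: [0.448, 0.1091, 0.1183]
tool_rot: [-0.001, 0.82, 0.573, -0.001]
contact_force: [1.4, -0.1, -0.7]
gripper_width: 0.596
grasp_force: 52.9
```

```bash
python3 - <<'E'
from m import *
# slot center (.650,-.057); grip 12 mm toward -u end
s=R(1.506)
plan([((.65,-.069,.12),s,40,1),((.65,-.069,.017),s,40,2)],45)
E
```

```text
t 9.68 p [0.448  0.1091 0.1183] psi-err [ 0.05  0.33 -0.5   2.13  0.23  0.74 -0.94]
x7 [-0.002, 0.001, -0.286, -97.9, 250.9, -2.1, 40]
x5 [-0.002, 0.001, -0.286, -97.8, 251.1, 100.9, 40]
rows 12
```

Call:
jog_arm --pt "0 0 -0.05 -14 36 -2 40" --pt "0 0 -0.1 -28 72 -2 40" --pt "0 0 -0.15 -42 108 -2 40" --pt "0 0 -0.2 -56 143 -2 40" --pt "0 0 -0.25 -70 180 -2 40" --pt "0 0 -0.286 -84 215 -2 40" --pt "0 0 -0.286 -98 251 -2 40" --pt "0 0 -0.286 -98 251 -2 40" --pt "0 0 -0.286 -98 251 30 40" --pt "0 0 -0.286 -98 251 50 40"

```text
t: 10.92
eef_pos: [0.6496, -0.0683, 0.0663]
tool_rot: [-0.001, 0.729, 0.684, -0.0]
contact_force: [-0.6, -0.6, -0.7]
gripper_width: 0.597
grasp_force: 53.0
```

```bash
python3 - <<'E'
from m import *
s=R(1.506)
plan([((.65,-.069,.016),s,40,2),((.65,-.069,.15),s,66)],50)
E
```

```text
t 10.93 p [ 0.6496 -0.0683  0.0663] psi-err [ 0.31  0.66 -0.43  1.71  0.35  0.85 -0.33]
x3 [-0.002, -0.0, 0.0, -0.7, 0.5, 50.3, 40]
x3 [-0.002, -0.0, 0.0, -0.6, 0.3, -83.7, 66]
rows 6
```

Call:
jog_arm --pt "0 0 0 0 0 25 40" --pt "0 0 0 0 0 42 40" --pt "0 0 0 0 0 50 40" --pt "0 0 0 0 0 50 40" --pt "0 0 0 0 0 50 66" --pt "0 0 0 0 0 50 66" --pt "0 0 0 0 0 50 66" --pt "0 0 0 0 0 0 66" --pt "0 0 0 0 0 -60 66" --pt "0 0 0 0 0 -110 66"

```text
t: 12.18
eef_pos: [0.6512, -0.0688, 0.1799]
tool_rot: [0.001, 0.73, 0.684, 0.001]
contact_force: [1.2, -1.3, -0.2]
gripper_width: 0.769
grasp_force: 0.0
```

```bash
python3 - <<'E'
from fit import *
from m import *
f=fit("full",lambda c,x,y,a:hullmask(c,octa(x,y,a,.09)),(.607,.248,1.214),(.01,.01,.2))
for c in cs.values():
    for t in("sleeve_short","sleeve_notched"): print(t,[(round(d["score"],2),np.round(ray(c,d["xy"],.031)[:2],3)) for d in bot.tip_of(t,c)])
c=cs["top"]; d=cs["side"]
cv2.imwrite("pics/b.png",np.hstack([cv2.resize(c["pixels"][120:260,180:340,::-1],(480,420)),cv2.resize(d["pixels"][190:350,180:300,::-1],(315,420))]))
yaw=f[2]; u=np.array([np.cos(yaw),np.sin(yaw),0])
# tool x = -u (psi=yaw+pi) or +u; body must lean to +u => tool z tilts to -u
g=np.array([f[0],f[1],.028])+.018*u
for psi,l in((yaw,-.75),(yaw+np.pi,.75)):
    Q=R(psi,l); z=Q.apply([0,0,1]); t=g+.019*z
    print("z",z.round(2),"tcp",t.round(4)); plan([(t-.1*z,Q,64,2),(t,Q,64,2)],45)
E
```

```text
full ('top', 'side') [0.6072 0.2475 1.1919] 0.167
sleeve_short [(0.79, array([0.653, 0.053]))]
sleeve_notched [(0.58, array([ 0.658, -0.055]))]
sleeve_short [(0.91, array([0.652, 0.048])), (0.2, array([ 0.659, -0.05 ]))]
sleeve_notched [(0.74, array([ 0.656, -0.066]))]
z [-0.25 -0.63 -0.73] tcp [0.609  0.2522 0.0141]
t 12.47 p [ 0.6499 -0.0691  0.176 ] psi-err [ 0.35  0.54 -0.47  1.63  0.28  1.04 -0.28]
x11 [0.116, -0.743, 0.3, 382.8, -40.4, 88.7, 64]
x5 [0.116, -0.743, 0.3, 318.0, -61.3, 162.0, 64]
rows 16
z [-0.25 -0.63 -0.73] tcp [0.609  0.2522 0.0141]
t 12.47 p [ 0.6499 -0.0691  0.176 ] psi-err [ 0.35  0.54 -0.47  1.63  0.28  1.04 -0.28]
x18 [1.041, 0.162, -2.647, 382.8, -40.4, 88.7, 64]
x5 [1.041, 0.162, -2.647, 318.0, -61.3, 162.0, 64]
rows 23
```

Call:
jog_arm --pt "0.02 -0.12 0.05 60 -5 0 64" --pt "0.03 -0.24 0.1 110 -10 0 64" --pt "0.05 -0.36 0.15 160 -15 0 64" --pt "0.06 -0.48 0.2 210 -20 10 64" --pt "0.08 -0.6 0.24 260 -25 20 64" --pt "0.1 -0.72 0.29 310 -32 40 64" --pt "0.11 -0.743 0.295 350 -38 60 64" --pt "0.11 -0.743 0.295 383 -40 80 64" --pt "0.11 -0.743 0.295 383 -40 89 64" --pt "0.11 -0.743 0.295 383 -40 89 64"

```text
t: 13.72
eef_pos: [0.6354, 0.3142, 0.0864]
tool_rot: [0.209, 0.769, 0.524, -0.302]
contact_force: [0.8, -0.6, -0.8]
gripper_width: 0.752
grasp_force: 0.0
```

```bash
python3 - <<'E'
from m import *
yaw=1.21; u=np.array([np.cos(yaw),np.sin(yaw),0])
g=np.array([.6071,.248,.028])+.018*u
Q=R(yaw,-.75); z=Q.apply([0,0,1]); t=g+.019*z
plan([(t-.1*z,Q,64,1),(t,Q,64,2)],45)
E
```

```text
t 13.72 p [0.6354 0.3142 0.0864] psi-err [-0.59  1.06 -0.25  1.01  0.5   1.8  -1.23]
x2 [-0.005, 0.002, -0.012, 0.3, -3.1, -1.5, 64]
x5 [-0.005, 0.002, -0.012, 0.5, -2.6, 98.5, 64]
rows 7
```

View pics/b.png

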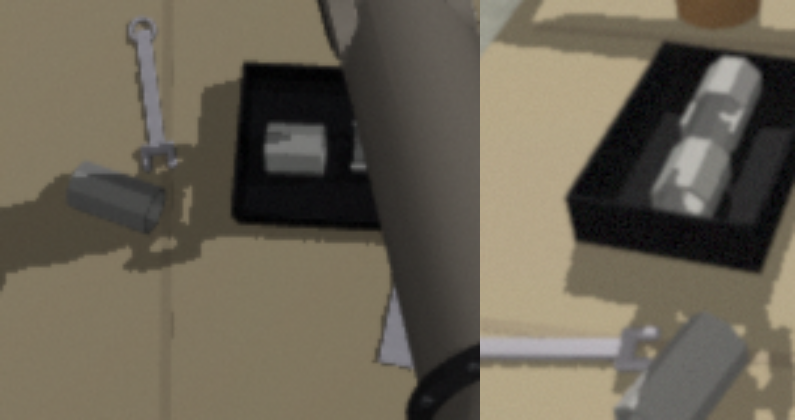

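Both faulty sleeves lie flat inside the box, at left-panel (295,148) and (360,148). Next is the tilted grasp on the sound sleeve.

Call:
jog_arm --pt "0 0 -0.012 0 -3 30 64" --pt "0 0 -0.012 0 -3 60 64" --pt "0 0 -0.012 0 -3 85 64" --pt "0 0 -0.012 0 -3 98 64" --pt "0 0 -0.012 0 -3 98 64" --pt "0 0 -0.012 0 -3 98 40" --pt "0 0 -0.012 0 -3 98 40" --pt "0 0 -0.012 0 -3 98 40" --pt "0 0 -0.012 0 -3 98 40" --grip_force 60

```text
t: 14.85
eef_pos: [0.6099, 0.2561, 0.0177]
tool_rot: [0.206, 0.766, 0.529, -0.3]
contact_force: [2.1, 2.3, 5.6]
gripper_width: 0.597
grasp_force: 63.4
```

```bash
python3 - <<'E'
from m import *
p,r,o=cur(); print(o["contact_force"],o["grasp_force"],o["gripper_width"],r.as_matrix().round(2).tolist())
Q=R(1.21,-.75)
plan([(p+[0,0,.15],Q,40)],40)
E
```

```text
[2.08543639 2.34166794 5.6261525 ] 63.42384329997003 0.5972212975765964 [[0.26, 0.93, -0.24], [0.69, -0.36, -0.63], [-0.68, -0.0, -0.73]]
t 14.85 p [0.6099 0.2561 0.0177] psi-err [-0.53  1.05 -0.25  1.22  0.53  1.61 -1.28]
x4 [-0.003, -0.004, -0.001, -101.8, -0.2, -110.2, 40]
rows 4
```

```bash
python3 - <<'E'
from m import *
p,r,o=cur()
ps=1.34; h=np.array([np.cos(ps),np.sin(ps),0]); T=np.array([.4708,-.1095,.14])+.0083*h; print(T)
plan([(p+[0,0,.1],R(1.21,-.75),40)]+[(np.array([.61,.256,.118])*(1-a)+np.array([.53,.05,.24])*a,R(1.21+.065*a,-.75+.785*a),40) for a in(.25,.5,.75,1)]+[(np.array([.53,.05,.24])*(1-a)+T*a,R(1.275+.065*a,.035+.7858*a),40) for a in(.25,.5,.75,1)],40)
E
```

```text
[ 0.47269865 -0.10142008  0.14      ]
t 14.85 p [0.6099 0.2561 0.0177] psi-err [-0.53  1.05 -0.25  1.22  0.53  1.61 -1.28]
x3 [-0.003, -0.004, -0.001, -67.9, -0.1, -73.4, 40]
x2 [-0.012, 0.192, -0.014, -129.4, -0.5, -58.6, 40]
x2 [-0.019, 0.388, -0.029, -190.7, -0.9, -43.5, 40]
x2 [-0.024, 0.584, -0.046, -252.0, -1.4, -28.4, 40]
x2 [-0.025, 0.781, -0.064, -313.2, -1.8, -13.3, 40]
x2 [-0.023, 0.977, -0.084, -326.0, -1.8, 32.5, 40]
x2 [-0.018, 1.173, -0.104, -338.8, -1.7, 78.3, 40]
x2 [-0.009, 1.369, -0.125, -351.5, -1.6, 124.2, 40]
x2 [0.004, 1.564, -0.147, -364.3, -1.5, 170.0, 40]
rows 19
```

Call:
jog_arm --pt "0 0 0 -23 0 -25 40" --pt "0 0 0 -46 0 -50 40" --pt "0 0 0 -68 0 -73 40" --pt "-0.005 0.1 -0.007 -100 0 -66 40" --pt "-0.01 0.19 -0.014 -130 0 -59 40" --pt "-0.015 0.29 -0.02 -160 -1 -51 40" --pt "-0.02 0.39 -0.03 -191 -1 -43 40" --pt "-0.022 0.49 -0.037 -221 -1 -36 40" --pt "-0.024 0.585 -0.046 -252 -1 -28 40" --pt "-0.025 0.68 -0.055 -283 -2 -21 40"

```text
t: 16.1
eef_pos: [0.5386, 0.0736, 0.2255]
tool_rot: [0.019, 0.806, 0.591, -0.027]
contact_force: [0.1, -0.8, -1.3]
gripper_width: 0.596
grasp_force: 62.6
```

```bash
python3 - <<'E'
from m import *
p,r,o=cur()
T=np.array([.4727,-.1014,.14])
plan([(np.array([.53,.05,.24])*(1-a)+T*a,R(1.275+.065*a,.035+.7858*a),40) for a in(0,.25,.5,.75,1)],40)
E
```

```text
t 16.1 p [0.5386 0.0736 0.2255] psi-err [ 0.08  0.32 -0.44  1.83  0.21  1.07 -0.76]
x1 [-0.001, 0.1, -0.009, -26.0, -1.2, -12.9, 40]
x2 [0.002, 0.297, -0.025, -64.7, -3.5, 14.7, 40]
x2 [0.007, 0.493, -0.041, -103.4, -5.8, 42.3, 40]
x2 [0.016, 0.69, -0.056, -142.0, -8.1, 69.9, 40]
x2 [0.028, 0.886, -0.071, -180.7, -10.4, 97.5, 40]
rows 9
```

Call:
jog_arm --pt "0 0.1 -0.009 -26 -1 -13 40" --pt "0 0.2 -0.017 -45 -2 1 40" --pt "0 0.3 -0.025 -65 -4 15 40" --pt "0.005 0.4 -0.033 -84 -5 28 40" --pt "0.007 0.49 -0.041 -103 -6 42 40" --pt "0.012 0.59 -0.049 -123 -7 56 40" --pt "0.016 0.69 -0.056 -142 -8 70 40" --pt "0.022 0.79 -0.064 -161 -9 84 40" --pt "0.028 0.886 -0.071 -181 -10 97 40" --pt "0.028 0.886 -0.071 -181 -10 97 40"

```text
t: 17.35
eef_pos: [0.4721, -0.1042, 0.1378]
tool_rot: [-0.248, 0.721, 0.567, 0.312]
contact_force: [-0.4, 0.8, -0.7]
gripper_width: 0.595
grasp_force: 62.7
```

```bash
cat >> h.py <<'E'
def upr(x,y,zc,yaw,L=.09,tl=(0,0)):
    a=np.arange(8)*np.pi/4+np.pi/8+yaw; r=.026/np.cos(np.pi/8)
    return [(x+s*L/2*tl[0]+r*np.cos(t),y+s*L/2*tl[1]+r*np.sin(t),zc+s*L/2) for s in(-1,1) for t in a]
E
python3 - <<'E'
from m import *
plan([((.4727,-.1014,.064),R(1.34,.8208),40,2)],40)
cs={n:bot.read_camera(n) for n in("top","side")}
p,r,o=cur()
ims=[]
for n,c in cs.items():
    im=c["pixels"][:,:,::-1].copy()
    x,y=proj(c,[.47,-.11,.1]).astype(int); x0=max(0,x-75);y0=max(0,y-75)
    ims.append(cv2.resize(im[y0:y0+150,x0:x0+150],(400,400)))
cv2.imwrite("pics/up.png",np.hstack(ims))
E
```

```text
t 17.35 p [ 0.4721 -0.1042  0.1378] psi-err [ 1.01  0.59 -0.57  2.   -0.6   0.96  0.68]
x4 [0.001, 0.001, -0.008, -51.9, 0.3, 52.5, 40]
rows 4
```

View pics/up.png

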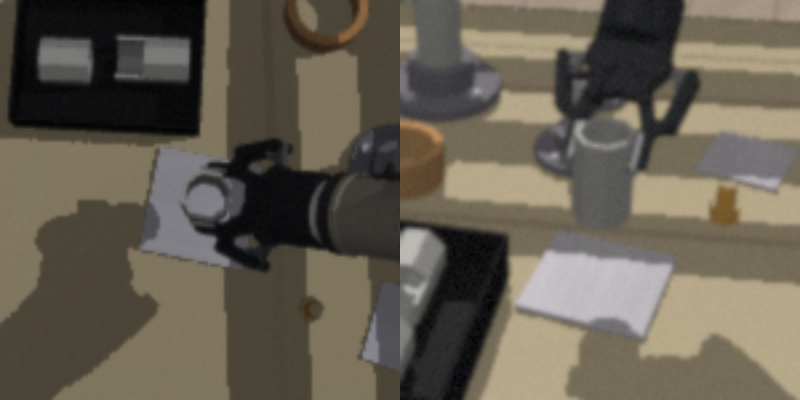

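The sleeve hangs upright above the plate: in the side crop it is at (603,175) over the plate at (597,285). Lowering it.

Call:
jog_arm --pt "0 0 -0.008 -15 0 15 40" --pt "0 0 -0.008 -30 0 30 40" --pt "0 0 -0.008 -42 0 42 40" --pt "0 0 -0.008 -48 0 48.5 40" --pt "0 0 -0.008 -50 0 50.5 40" --pt "0 0 -0.008 -51 0 51.5 40" --pt "0 0 -0.008 -51 0 51.5 40"

```text
t: 18.32
eef_pos: [0.474, -0.0982, 0.0678]
tool_rot: [-0.246, 0.717, 0.572, 0.313]
contact_force: [0.6, 0.1, -0.9]
gripper_width: 0.597
grasp_force: 62.7
```

Call:
jog_arm --pt "0 0 0 -1.5 0 1.5 40" --pt "0 0 0 -3 0 3 40" --pt "0 0 0 -4 0 4 40" --pt "0 0 0 -5 0 5 40" --pt "0 0 0 -5.5 0 5.5 40" --pt "0 0 0 -5.5 0 5.5 40"

```text
t: 19.08
eef_pos: [0.4739, -0.0978, 0.0597]
tool_rot: [-0.247, 0.717, 0.572, 0.312]
contact_force: [-0.5, 0.4, -0.6]
gripper_width: 0.597
grasp_force: 62.7
```

Call:
jog_arm --pt "0 0 0 -0.7 0 0.7 40" --pt "0 0 0 -1.4 0 1.4 40" --pt "0 0 0 -2.1 0 2.1 40" --pt "0 0 0 -2.1 0 2.1 40"

```text
t: 19.58
eef_pos: [0.4741, -0.0978, 0.0585]
tool_rot: [-0.247, 0.717, 0.572, 0.313]
contact_force: [-5.8, -5.8, 17.2]
gripper_width: 0.591
grasp_force: 64.9
```

Call:
jog_arm --pt "0 0 0 0.7 0 -0.7 40" --pt "0 0 0 0.7 0 -0.7 40" --pt "0 0 0 0.7 0 -0.7 56" --pt "0 0 0 0.7 0 -0.7 70" --pt "0 0 0 0.7 0 -0.7 70" --pt "0 0 0 0.7 0 -0.7 70" --pt "0 0 0 0.7 0 -20 70" --pt "0 0 0 0.7 0 -50 70" --pt "0 0 0 0.7 0 -90 70" --pt "0 0 0 0.7 0 -130 70"

```text
t: 20.82
eef_pos: [0.4521, -0.1903, 0.1469]
tool_rot: [-0.247, 0.717, 0.572, 0.312]
contact_force: [0.5, -0.3, -0.2]
gripper_width: 0.824
grasp_force: 0.0
```

```bash
python3 - <<'E'
from fit import *
from m import *
import sys
f=fit("up",lambda c,x,y,a:hullmask(c,upr(x,y,.051,a)),(.472,-.105,1.34),(.012,.012,.39),cams=("top",)) 
d=cs["side"]; c=cs["top"]; ims=[]
for k in (c,d):
    im=k["pixels"][:,:,::-1].copy(); q=proj(k,[.47,-.11,.05]).astype(int)
    ims.append(cv2.resize(im[q[1]-60:q[1]+60,q[0]-60:q[0]+60],(400,400)))
cv2.imwrite("pics/st.png",np.hstack(ims)); cur_=cur(); print(cur_[0],cur_[2]["contact_force"])
E
```

```text
up ('top',) [ 0.4835 -0.0942  1.5388] 0.655
[ 0.45346251 -0.19420985  0.14773488] [-0.50450512  0.42122997 -0.66789383]
```

View pics/st.png

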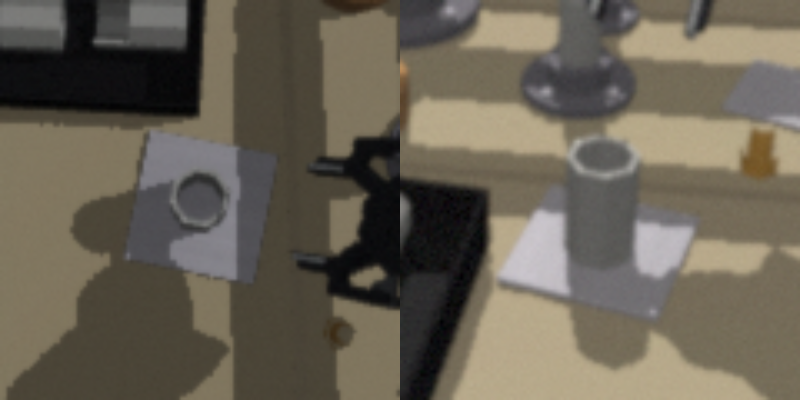

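The sound sleeve stands free and square on the plate, at about (.472,-.106). Next I'll re-grasp it from above.

```bash
python3 - <<'E'
from m import *
P=[]
for n in("top","side"):
    c=bot.read_camera(n); r=bot.tip_of("sleeve_full",c)
    print(n,[(round(d["score"],2),np.round(ray(c,d["xy"],.051)[:2],4)) for d in r])
    r=bot.tip_of("riser",c)
    if n=="top":
        g=cv2.cvtColor(np.ascontiguousarray(c["pixels"]),cv2.COLOR_RGB2GRAY); x,y=proj(c,[.472,-.106,.096]).astype(int)
        print(proj(c,[.472,-.106,.096]))
        print(g[y-12:y+13,x-12:x+13])
T=np.array([.472,-.106,.18])
plan([(np.array([.455,-.19,.22]),R(1.34,.5),70),(np.array([.465,-.14,.22]),R(1.34,.2),70),(T,R(1.34),70,3)],50)
E
```

```text
top [(0.69, array([ 0.4718, -0.1086])), (0.49, array([ 0.6935, -0.2706]))]
[328.47369604 221.67210654]
[[128 128 127 127 127 128 127 128 128 128 129 129 129 130 130 130 130 129
  131 131 130 129 131 123  85]
 [126 125 126 128 127 127 128 128 128 128 126 127 128 128 129 128 128 130
  130 130 133 131 131 126  85]
 [125 126 128 128 127 128 126 126 127 130 129 129 126 127 128 129 129 129
  129 130 131 131 131 125  86]
 [125 124 125 127 125 125 124 127 127 126 125 126 126 127 129 127 129 128
  128 128 128 128 128 124  85]
 [125 126 126 128 125 127 127 126 127 125 125 128 123 126 125 126 126 128
  126 126 129 128 127 123  84]
 [126 126 127 127 127 128 128 128 125 124 117 102  99 112 115 117 121 122
  125 127 126 128 128 123  85]
 [124 127 127 127 126 128 128 125 119 112  87  57  53  56  67  71  96 102
  123 126 127 126 127 125  91]
 [123 125 126 124 120 123 126 115  88  59  48  47  46  43  45  47  53  71
  115 124 127 128 128 127 119]
 [119 119 117 114  92 115 125  87  53  45  47  56  63  53  47  48  45  48
   82 117 126 130 129 128 123]
 [ 89  83  83  82  84 116 103  55  48  54  63  74  7
[... 1207 characters left out ...]

 [ 77  78  80  78  79  76  75  52  60  68  72  95  98 111 123 112  92  82
   97 127 132 133 135 129  89]
 [ 78  78  79  81  79  80  76  64  56  54  51  55  56  60  70  69 101 122
  129 132 132 133 134 129  87]
 [ 76  78  79  78  79  79  80  76  77  75  72  74  71  70  72  94 126 131
  133 132 132 132 133 126  87]
 [ 77  76  78  79  78  79  78  82  91  90  95 123 125 127 126 128 131 131
  132 131 132 131 134 127  87]]
side [(0.56, array([ 0.4683, -0.098 ]))]
t 21.23 p [ 0.4522 -0.1881  0.1455] psi-err [ 1.09  0.62 -0.51  1.9  -0.52  1.1   0.73]
x2 [-0.002, -0.32, 0.008, 53.7, 3.4, -51.7, 70]
x2 [-0.001, -0.62, 0.008, 88.4, 2.1, -14.4, 70]
x5 [-0.001, -0.82, 0.008, 82.9, 1.3, 38.2, 70]
rows 9
```

Call:
jog_arm --pt "0 -0.16 0 27 2 -26 72" --pt "0 -0.32 0.008 54 3 -52 72" --pt "0 -0.47 0.008 71 3 -33 72" --pt "0 -0.62 0.008 88 2 -14 72" --pt "0 -0.72 0.008 86 2 12 72" --pt "0 -0.82 0.008 83 1 38 72" --pt "0 -0.82 0.008 83 1 38 72" --pt "0 -0.82 0.008 83 1 38 72"

```text
t: 22.22
eef_pos: [0.4718, -0.1074, 0.1803]
tool_rot: [0.0, 0.784, 0.621, -0.0]
contact_force: [-0.2, -0.2, 1.0]
gripper_width: 0.846
grasp_force: 0.0
```

```bash
python3 - <<'E'
from m import *
plan([((.472,-.106,.047),R(1.34),72,2)],30)
E
```

```text
t 22.23 p [ 0.4718 -0.1074  0.1803] psi-err [ 0.48  0.26 -0.44  2.03  0.14  0.88 -0.27]
x7 [-0.0, 0.001, -0.001, 1.5, -0.1, 133.3, 72]
rows 7
```

Call:
jog_arm --pt "0 0 0 1 0 30 72" --pt "0 0 0 1 0 60 72" --pt "0 0 0 1 0 90 72" --pt "0 0 0 1 0 118 72" --pt "0 0 0 1 0 133 72" --pt "0 0 0 1 0 133 72" --pt "0 0 0 1 0 133 40" --pt "0 0 0 1 0 133 40" --pt "0 0 0 1 0 133 40" --pt "0 0 0 1 0 133 40"

```text
t: 23.48
eef_pos: [0.4734, -0.107, 0.0488]
tool_rot: [0.002, 0.784, 0.62, 0.0]
contact_force: [-0.5, -0.5, 7.4]
gripper_width: 0.599
grasp_force: 62.8
```

```bash
python3 - <<'E'
from m import *
plan([((.472,-.106,.18),R(1.34),40),((.512,-.349,.18),R(.97),40,2)],40)
E
```

```text
t 23.48 p [ 0.4734 -0.107   0.0488] psi-err [ 0.4   0.47 -0.37  2.12  0.3   0.6  -0.42]
x4 [0.003, 0.002, -0.002, 0.5, -1.2, -131.2, 40]
x9 [0.003, 0.001, 0.368, -226.8, 93.7, -130.5, 40]
rows 13
```

Call:
jog_arm --pt "0 0 0 0 -1 -40 40" --pt "0 0 0 0 -1 -80 40" --pt "0 0 0.02 -10 3 -115 40" --pt "0 0 0.08 -40 15 -131 40" --pt "0 0 0.15 -78 32 -131 40" --pt "0 0 0.21 -116 48 -131 40" --pt "0 0 0.27 -154 64 -131 40" --pt "0 0 0.33 -192 80 -131 40" --pt "0 0 0.368 -227 94 -130 40" --pt "0 0 0.368 -227 94 -130 40"

```text
t: 24.72
eef_pos: [0.5107, -0.3527, 0.1779]
tool_rot: [0.001, 0.886, 0.464, -0.0]
contact_force: [0.4, 1.0, -0.8]
gripper_width: 0.599
grasp_force: 62.8
```

```bash
python3 - <<'E'
from m import *
plan([((.512,-.349,.165),R(.97),40,2)],40)
cs={n:bot.read_camera(n) for n in("top","side")}
p,r,o=cur(); ims=[]; print(o["q"].round(2))
zc=p[2]+.0022
for n,c in cs.items():
    im=c["pixels"][:,:,::-1].copy(); q=proj(c,[.512,-.349,.13]).astype(int); S=4
    cr=cv2.resize(im[q[1]-50:q[1]+50,q[0]-50:q[0]+50],None,fx=S,fy=S,interpolation=cv2.INTER_CUBIC)
    def dr(P,col):
        h=np.array([proj(c,k) for k in P])-(q-50)+.5; cv2.polylines(cr,[(h*S).astype(int)],True,col,1)
    U=upr(p[0],p[1],zc,r.as_euler('xyz')[2]); dr(U[:8],(0,0,255)); dr(U[8:],(0,255,255))
    for z,R_ in((.106,.016),(.036,.031),(.012,.055)): dr(cyl(.512,-.349,R_,z,z)[:32],(0,255,0))
    ims.append(cr)
cv2.imwrite("pics/ins.png",np.hstack(ims))
E
```

```text
t 24.73 p [ 0.5107 -0.3527  0.1779] psi-err [ 0.7   0.45 -0.26  1.73  0.14  0.97 -0.22]
x3 [0.002, 0.002, -0.005, 3.8, -1.1, 12.9, 40]
rows 3
[ 0.7   0.45 -0.27  1.73  0.14  0.97 -0.22]
```

View pics/ins.png

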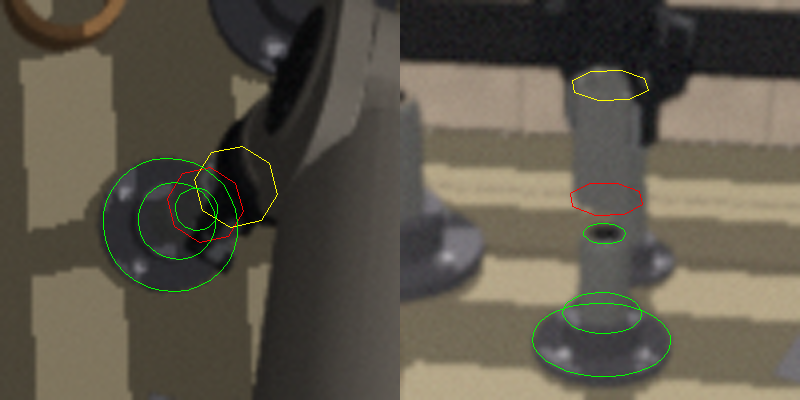

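Side view: the sleeve bottom at (607,200) lines up with the stub hole at (606,234), and the overlay matches within about 2 px. I'll centre it and lower it onto the taper while watching the force.

```bash
cat > d.py <<'E'
from m import *
p,r,o=cur(); t=np.array([.5125,-.3488,p[2]])
print(p.round(4),o["contact_force"].round(1),o["torque"].round(2)); plan([(t,R(.97),40)])
# world force/moment in tool frame
print("F tool",r.inv().apply(o["contact_force"]).round(1))
E
python3 d.py
```

```text
[ 0.5114 -0.3486  0.1779] [ 0.1  1.  -0.5] [ 0.02  0.03 -0.03]
t 24.82 p [ 0.5114 -0.3486  0.1779] psi-err [ 0.7   0.45 -0.27  1.73  0.14  0.97 -0.22]
x1 [0.001, 0.0, 0.001, 0.5, 1.0, 0.0, 40]
rows 1
F tool [ 0.9 -0.5  0.5]
```

Call:
jog_arm --pt "0 0 0 0.5 1 10 40" --pt "0 0 0 0.5 1 20 40" --pt "0 0 0 0.5 1 26 40" --pt "0 0 0 0.5 1 30 40" --pt "0 0 0 0.5 1 33 40" --pt "0 0 0 0.5 1 36 40" --pt "0 0 0 0.5 1 36 40"

```text
t: 25.7
eef_pos: [0.5128, -0.3492, 0.142]
tool_rot: [0.001, 0.885, 0.466, -0.0]
contact_force: [-0.0, 1.4, -0.5]
gripper_width: 0.608
grasp_force: 62.8
```

```bash
python3 d.py
```

```text
[ 0.5128 -0.3492  0.142 ] [-0.   1.4 -0.5] [ 0.09  0.01 -0.02]
t 25.7 p [ 0.5128 -0.3492  0.142 ] psi-err [ 0.69  0.49 -0.26  1.76  0.16  0.91 -0.24]
x1 [0.001, 0.001, 0.001, 0.2, -0.5, -0.0, 40]
rows 1
F tool [ 1.1 -0.8  0.5]
```

Call:
jog_arm --pt "0 0 0 0 0 4 40" --pt "0 0 0 0 0 8 40" --pt "0 0 0 0 0 12 40" --pt "0 0 0 0 0 16 40" --pt "0 0 0 0 0 20 40" --pt "0 0 0 0 0 20 40"

```text
t: 26.45
eef_pos: [0.5126, -0.349, 0.1215]
tool_rot: [0.0, 0.885, 0.467, -0.0]
contact_force: [-0.2, 1.9, -1.0]
gripper_width: 0.598
grasp_force: 63.0
```

```bash
python3 d.py
```

```text
[ 0.5126 -0.349   0.1215] [-0.2  1.9 -1. ] [ 0.59  0.01 -0.05]
t 26.45 p [ 0.5126 -0.349   0.1215] psi-err [ 0.69  0.52 -0.25  1.77  0.17  0.87 -0.24]
x1 [0.001, 0.001, 0.001, 0.1, -0.2, -0.0, 40]
rows 1
F tool [ 1.5 -1.2  1. ]
```

Call:
jog_arm --pt "0 0 0 0.5 -0.4 5 40" --pt "0 0 0 0.5 -0.4 10 40" --pt "0 0 0 0.5 -0.4 15 40" --pt "0 0 0 0.5 -0.4 20 40" --pt "0 0 0 0.5 -0.4 25 40" --pt "0 0 0 0.5 -0.4 30 40" --pt "0 0 0 0.5 -0.4 35 40" --pt "0 0 0 0.5 -0.4 38 40" --pt "0 0 0 0.5 -0.4 40 40" --pt "0 0 0 0.5 -0.4 40 40"

```text
t: 27.7
eef_pos: [0.5126, -0.3488, 0.0818]
tool_rot: [0.001, 0.885, 0.466, -0.0]
contact_force: [1.2, 1.3, -1.5]
gripper_width: 0.603
grasp_force: 62.9
```

```bash
python3 d.py
```

```text
[ 0.5126 -0.3488  0.0818] [ 1.2  1.3 -1.5] [0.37 0.06 0.04]
t 27.7 p [ 0.5126 -0.3488  0.0818] psi-err [ 0.68  0.57 -0.24  1.8   0.18  0.8  -0.26]
x1 [0.001, 0.001, 0.0, -0.1, -0.1, -0.0, 40]
rows 1
F tool [1.7 0.3 1.5]
```

Call:
jog_arm --pt "0 0 0 0 0 1 40" --pt "0 0 0 0 0 2 40" --pt "0 0 0 0 0 3 40" --pt "0 0 0 0 0 4 40" --pt "0 0 0 0 0 4 40"

```text
t: 28.32
eef_pos: [0.5129, -0.3488, 0.0789]
tool_rot: [0.001, 0.885, 0.466, -0.0]
contact_force: [-3.1, 4.1, 7.0]
gripper_width: 0.604
grasp_force: 63.9
```

Call:
jog_arm --pt "0 0 0 0 0 0.7 40" --pt "0 0 0 0 0 0.7 40" --pt "0 0 0 0 0 0.7 40"

```text
t: 28.7
eef_pos: [0.5128, -0.3488, 0.0789]
tool_rot: [0.001, 0.885, 0.466, -0.0]
contact_force: [-4.3, 4.1, 12.4]
gripper_width: 0.599
grasp_force: 64.4
```

The sleeve is home: TCP z holds at 0.0789 while the force rises. Releasing and retreating.

Call:
jog_arm --pt "0 0 0 0 0 0 56" --pt "0 0 0 0 0 0 72" --pt "0 0 0 0 0 0 72" --pt "0 0 0 0 0 0 72" --pt "0 0 0 0 0 -20 72" --pt "0 0 0 0 0 -60 72" --pt "0 0 0 0 0 -110 72" --pt "0 0 0 0 0 -150 72" --pt "0 0 0 50 -30 -170 72" --pt "0 0 0 100 -70 -170 72"

```text
t: 29.95
eef_pos: [0.5133, -0.2273, 0.251]
tool_rot: [0.003, 0.885, 0.466, 0.002]
contact_force: [1.5, 0.8, -0.0]
gripper_width: 0.843
grasp_force: 0.0
```

Call:
jog_arm --pt "0 0 0 50 0 0 72" --pt "0 0 0 100 0 0 72" --pt "0 0 0 100 0 0 72" --pt "0 0 0 100 0 0 72"

```text
t: 30.45
eef_pos: [0.5679, -0.1459, 0.2481]
tool_rot: [0.001, 0.885, 0.466, 0.0]
contact_force: [0.3, 0.1, -0.4]
gripper_width: 0.84
grasp_force: 0.0
```

```bash
python3 - <<'E'
from m import *
c=bot.read_camera("top"); d=bot.read_camera("side")
im=[]
for k,P in((c,[.56,-.1,.05]),(d,[.5,-.3,.05])):
    q=proj(k,P).astype(int); x0=min(max(q[0]-110,0),420);y0=min(max(q[1]-100,0),200); cr=k["pixels"][y0:y0+200,x0:x0+220,::-1].copy()
    if k is d:
        for R_,z in((upr(.5125,-.3488,.081,.97)[8:],0),(upr(.5125,-.3488,.081,.97)[:8],0)):
            pass
    im.append(cv2.resize(cr,(400,364)))
cv2.imwrite("pics/fin.png",np.hstack(im)); print(cur()[0],cur()[2]["contact_force"])
E
```

```text
[ 0.56742475 -0.14708992  0.24764863] [-0.89816433 -0.23021422 -0.25191679]
```

View pics/fin.png

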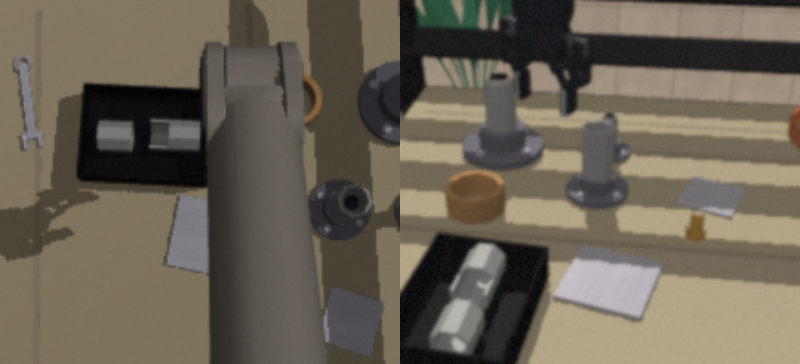

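The sleeve sits on the middle riser at (600,150) in the right panel. Both faulty sleeves are in the box, and the tape roll, wrench and fitting haven't moved.

```bash
python3 -c "
from station import bot; print(bot.hand_in())"
```

```text
the job is handed in; nothing more can be done
None
```

The job is handed in at about 31 s of robot time: both faulty sleeves are in the scrap box, and the sound one stood free on the plate, then was held until home on the shoulder of the middle riser and released; the tape roll, wrench and brass fitting look unmoved in the final pictures.

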